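# Set the filling chute over the empty tin

## Task

Get the parts filler ready for the next tin: with a fingertip, push the swivelling chute round until its outlet is over the middle of the one empty tin. Then push the arm of the funnel's cover round to its stop, so that the funnel is fully open, and leave the chute where you set it. Only push: do not lift the chute off its spindle, and leave the tins and everything else on the bench standing where they are.

Things in the scene. Friction and masses are not known exactly. Their poses are not given: they have to be found in the camera images.
- stand: the filler's fixed stand: dark round foot, 150 mm across, 12 mm high, bolted down. Origin on the bench at the foot's centre, right under the chute's vertical spindle. Its +x axis points away from the robot, give or take 0.2 rad, and is the chute's direction at joint value 0. A slim rear post stands 60 mm towards -x and carries funnel and cover.
- spout (a point): the middle of the chute's outlet, 190 mm out from the spindle axis, 78 mm above the bench. The chute is an open aluminium channel, 40 mm wide outside, that runs straight out from the spindle, ends 10 mm past this point and slopes down outwards; lowest edge 72 mm above the bench, so it passes over the tins.
- funnel (a point): centre of the mouth of the fixed aluminium funnel, 64 mm across, 138 mm above the bench, on the spindle axis above the chute's inner end
- chute_side (a point): the middle of the chute 140 mm out from the spindle, 95 mm above the bench. Its two side walls (3 mm thick, 20 mm to either side of this point) reach here from 82 to 107 mm above the bench: a good place to push from outside. The chute sits loosely on its spindle (weight with hub 3.6 N) and must not be lifted.
- chute (a joint): the chute's turn about the spindle in rad, 0 along the stand's +x, growing counter-clockwise seen from above, stops at -1.6 and 1.6. Friction of about 0.12 N m (some 1 N of push at 140 mm), no spring: it stays where it is left. Starts between the two inner tins.
- cover_pin (a point): the vertical pin of the funnel's cover, on top of the rear post, 60 mm from the spindle axis towards the stand's -x, 147 mm above the bench. The cover is a round steel plate (76 mm across, 141 to 147 mm above the bench) over the funnel, carried by an arm.
- cover_tip (a point): the free end of the cover's arm, 150 mm from the pin. The arm is a straight dark steel bar from pin to tip, 14 mm wide, 142 to 152 mm above the bench. Its outer 50 mm stick out beyond the plate, with nothing of the funnel beneath; the chute below them stays under 125 mm.
- cover (a joint): the cover's turn about its pin in rad: 0 = shut over the funnel, with the arm along the stand's +x; grows counter-clockwise seen from above (the tip swings to the robot's left), stop at 1.5 = fully open. Friction of about 0.09 N m, no spring: it stays where it is left. Starts shut or nearly so (0 to 0.2).
- tin_empty: the empty tin: round, open, green painted, 86 mm across, 45 mm high, wall 3 mm; loose, light. Origin at the centre of its underside. The four tins stand on an arc about 190 mm from the spindle, at about -1.15, -0.45, 0.45 and 1.15 rad from the stand's +x; any of these places may be the empty one's.
- tin_nuts: a filled tin, green, same size as the empty one (86 mm across, 45 mm high); origin at the centre of its underside; holds steel hex nuts
- tin_pins: a filled tin, green, same size as the empty one (86 mm across, 45 mm high); origin at the centre of its underside; holds steel pins
- tin_bushings: a filled tin, green, same size as the empty one (86 mm across, 45 mm high); origin at the centre of its underside; holds brass bushings
- bushing: loose brass bushing lying below the chute's sweep, 26 mm across, 20 mm high; origin under its centre; leave alone
- steel_disc: loose thick steel disc on the bench between the two inner tins, 30 mm across, 14 mm high; origin under its centre; leave alone
- screwdriver: screwdriver lying to the robot's right, leave alone
- oil: clear oil bottle, 52 mm across, 130 mm high, to the robot's left; origin under its centre; leave alone
- jar: glass jar, 64 mm across, 70 mm high, at the right; origin under its centre; leave alone
- carton: cardboard box 90 x 60 x 35 mm at the right; origin under its centre; leave alone
- wrench: wrench lying at the far left, leave alone
Things that resemble listed ones, but are neither listed nor needed, are in the scene too. Leave any blue, orange or red look-alike of the tin_empty alone.

How it is judged:
By the outcome, as a careful person would: the job done as asked, in the order asked, and still so for the second after the job is handed in, with the robot touching nothing.
It also fails if it takes over 61 s, if anything falls off the work surface, if the arm or the gripper's body presses on something with over 40 N, if the wrist force passes 120 N, or if a joint passes its speed limit or range.

## Robot

A 6-joint arm with a two-finger parallel gripper is mounted at the origin on the work surface. World frame = base frame: x ahead of the robot, y to its left, z up, the work surface at z = 0. Lengths are in mm, angles in rad, forces in N, time in s.
With the tool pointing down it reaches from about 275 to 750 mm from the base axis. Payload 10.2 kg.
Tool frame: the origin (TCP) lies midway between the tips of the shut fingers; the grasp point (between the pads) lies 19 mm behind it; z points along the fingers, y is the line along which they close (so a half turn about z gives the same grasp; the last joint's range is limited). The gripper opens to 85 mm and grips with 20 to 120 N. Pads are 22 mm wide; open, the fingers measure 114 mm over their backs; the gripper's body (76 mm by 85 mm) begins 54 mm behind the grasp point. The pads swing forward as they close: fully open they stand 13 mm farther back than shut.
Start: joints at [-1.513, 0.313, 1.498, -0, 1.331, -0.223], TCP at [145.477, -504.448, 231.294] pointing down, gripper open.
Joint ranges: [-2.94, 2.94], [-0.97, 2.17], [0.19, 2.56], [-1.23, 4.37], [0.02, 3.11], [-2.88, 2.88]. Speed limits (rad/s): [2.39, 2.39, 3.01, 3.14, 3.14, 3.14].

## Interface

Orientations are given as a unit quaternion [w, x, y, z].
In Python, from rig import ctrl gives the robot as it stands.
- The arm moves only by the tool send_rows, never from a script. Its argument "targets" is a list of rows, each an object with "offset": the shift along the world's x, y, z in cm, a list of three; "spin": the turn about the world's z in rad. A call has 1 to 8 rows; each row is the pose to reach, as a shift and turn from the pose commanded when the call began; what a row does not reach only later rows make up. A row lasts 1/12 s, in which the tool goes at most 41.7 mm and 7.16 degrees, less where a joint would pass 70% of its speed; a pose out of reach is approached as far as the arm can. A call with a gripper value outside its range is refused whole. "grip" is the opening, from 0 (shut) to 1 (fully open), set as the call begins (left out, the last holds). The fingers move at their own pace and stop on an object; "squeeze" is the grip in N (left out, the last holds). Time passes only in rows, so rows that repeat a pose let the fingers close. It gives the time, the measured TCP pose, the force, the opening and the grip force at its end, in the units of the state.
- ctrl.sense(): the state, without advancing time (a new reading comes with each control period).
- ctrl.capture(name): name is "scene" or "top" or "wrist"; returns (picture, depth): 384x512x3 uint8, red, green, blue; 384x512 float32, mm along the optical axis (not along the pixel's ray), 0 where there is no reading.
- ctrl.calibration(name): a dict with "fx", "fy", "cx", "cy" (pixels), "view" (4x4, takes a point from world to camera coordinates); the wrist camera has in their place "mount" (4x4, takes a point from camera to tool coordinates, whose origin is the TCP and whose axes are the flange's). Camera axes: x right, y down, z forward; pixel columns grow to the right and rows downward; lengths in mm; the calibration is good to about 2 mm. A picture is of the moment at which its call begins: read the wrist's pose just before it. calibration takes no time and is no camera call.
- ctrl.finish_job(): hands the job in; it is judged then, once.
Trained networks look in the newest picture that a camera, given by its name, has taken for a name from the list of things; names that differ only in an ending like _2 or _b are one class to them, and where a whole thing is asked for, a point or a joint stands for the part that bears it (a point fixed in the world has none). Each returns a list of dicts, best first, with "conf" (0 to 1); they miss things now and then, are a little off and sometimes report something else, mostly with a low value. They report only what shows in the picture. A call takes as long as a camera call. They do not tell look-alikes from the thing itself.
- ctrl.search_frame(camera, query): "box" ([left, top, right, bottom] in pixels, round what is visible of it).
- ctrl.place_of(camera, query): "uv" ([column, row] in pixels: a listed point, or the origin of a listed thing).
The state is a dict: "time_s": time; "joints": joint angles; "dq": joint speeds; "tau": joint torques, N m; "eef_pos": TCP position; "ee_rot": TCP orientation; "force": force on the tool from outside, world axes, zero at the start; "wrist_torque": the same for the moment, N m; "grip_width": opening from 0.0 (shut) to 1.0 (fully open); "grip_force": force on a finger pad.
Only numpy, scipy, OpenCV 4.12 (cv2) and the standard library are available. Lean on these libraries where they do the work, as an engineer would, in place of code of your own. Each camera call takes 0.05 s, during which the arm holds its last target. There are 200 camera calls.

## Working session

There is one attempt and no reset: what is moved stays moved. The work goes in short steps, Python scripts to look and compute and a tool call to move; the robot and the scene stay as the last step left them, time stands still between calls to the robot, and variables do not carry over. Pictures are saved under pics/ and viewed, at most 10 in all, crops included, and the job is handed in when it is done.

Besides the shell and the picture viewer there is one more tool, called after "Emit:" as name(argument=value, ...), one argument or row to a line, values as JSON. send_rows: Moves the arm, as the interface text tells. Its arguments: {"type":"object","properties":{"targets":{"type":"array"},"grip":{"type":"number"},"squeeze":{"type":"number"}},"required":["targets"]}

```bash
mkdir -p pics
cat > h.py <<'E'
import numpy as np,cv2
from rig import ctrl
def w(name,uv,z=None,depth=None):
    c=ctrl.calibration(name);V=np.linalg.inv(np.array(c["view"]))
    r=np.array([(uv[0]-c["cx"])/c["fx"],(uv[1]-c["cy"])/c["fy"],1.]);d=V[:3,:3]@r;o=V[:3,3]
    return o+d*(depth if z is None else (z-o[2])/d[2])
E
python3 - <<'E'
from h import *
for n in("scene","top"):
    p,d=ctrl.capture(n);cv2.imwrite(f"pics/{n}0.png",p[:,:,::-1])
    np.save(f"{n}0.npy",d)
    Z=dict(stand=0,spout=78,funnel=138,chute_side=95,cover_pin=147,cover_tip=147,tin_empty=0,tin_nuts=0,tin_pins=0,tin_bushings=0)
    for q,z in Z.items():
        print(n,q,[(np.round(r["uv"]).tolist(),round(r["conf"],2),w(n,r["uv"],z).round().tolist()) for r in ctrl.place_of(n,q)[:4]])
print(ctrl.sense())
E
```

```text
scene stand [([292.0, 226.0], 0.78, [541.0, 108.0, 0.0]), ([414.0, 230.0], 0.15, [386.0, 414.0, 0.0])]
scene spout [([277.0, 234.0], 0.66, [670.0, 122.0, 78.0]), ([267.0, 253.0], 0.61, [740.0, 130.0, 78.0])]
scene funnel [([292.0, 190.0], 0.96, [559.0, 108.0, 138.0]), ([399.0, 281.0], 0.54, [731.0, 420.0, 138.0])]
scene chute_side [([275.0, 232.0], 0.95, [683.0, 121.0, 95.0]), ([291.0, 185.0], 0.49, [486.0, 71.0, 95.0])]
scene cover_pin [([299.0, 170.0], 0.94, [477.0, 90.0, 147.0]), ([415.0, 228.0], 0.65, [565.0, 417.0, 147.0])]
scene cover_tip [([289.0, 204.0], 0.77, [629.0, 131.0, 147.0]), ([151.0, 173.0], 0.68, [690.0, -257.0, 147.0]), ([301.0, 279.0], 0.37, [828.0, 252.0, 147.0])]
scene tin_empty [([241.0, 258.0], 0.98, [720.0, 46.0, 0.0]), ([181.0, 216.0], 0.88, [666.0, -194.0, 0.0]), ([352.0, 309.0], 0.81, [730.0, 346.0, 0.0]), ([244.0, 198.0], 0.63, [500.0, -78.0, -0.0])]
scene tin_nuts [([347.0, 264.0], 0.78, [603.0, 292.0, 0.0])]
scene tin_pins [([224.0, 232.0], 0.95, [659.0, -47.0, 0.0])]
scene tin_bushings [([303.0, 280.0], 0.72, [707.0, 213.0, 0.0])]
top stand [([224.0, 1
[... 861 characters left out ...]
oints': array([-1.51342040e+00,  3.12893477e-01,  1.49769896e+00, -4.01259211e-06,
        1.33100861e+00, -2.23386935e-01]), 'dq': array([ 9.24257796e-05, -2.61060066e-03,  2.49730651e-03, -4.03002227e-04,
       -1.18256834e-03,  1.71334370e-03]), 'tau': array([-2.56311723e-03, -4.12176132e+01, -2.59900975e+01, -3.16597143e-04,
        4.68144844e-04,  3.80920762e-07]), 'eef_pos': array([ 145.46571823, -504.4488081 ,  231.29790677]), 'ee_rot': array([-4.34559788e-06,  9.90162631e-01,  1.39921278e-01, -1.59408468e-06]), 'force': array([ 0.28284837, -1.14173922, -0.47230311]), 'wrist_torque': array([ 0.03965541,  0.06308911, -0.01778905]), 'grip_force': 0.0, 'grip_width': 1.0013023958215848}
```

View pics/top0.png

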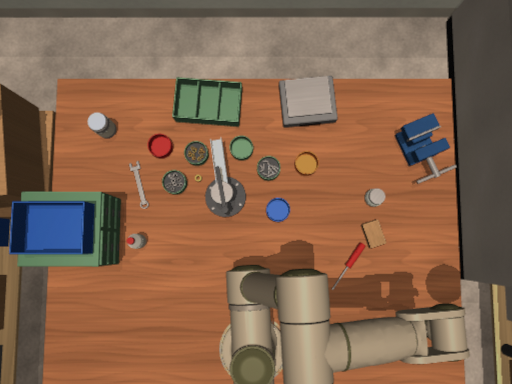

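View pics/scene0.png

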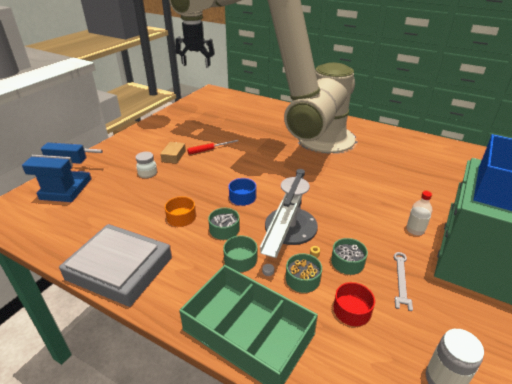

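The empty tin is the green one at top (241,148). The filled tins are at (269,168), (196,153) and (175,183). The chute runs from (224,194) to (218,140), so it must be pushed clockwise from its left side. I'll move to a pre-approach pose and take a closer look.

Emit:
send_rows(
  targets=[
    {"offset":[3,3,1],"spin":0},
    {"offset":[6,6,2],"spin":0},
    {"offset":[8.5,9,3],"spin":0},
    {"offset":[11,12,4],"spin":0},
    {"offset":[13.5,15,5],"spin":0},
    {"offset":[16,18,6],"spin":0},
    {"offset":[18.5,21,7],"spin":0},
    {"offset":[21,24,8],"spin":0},
  ],
  grip=0,
)

```text
time_s: 1.77
eef_pos: [356.3, -262.7, 312.0]
ee_rot: [0.0, 0.99, 0.14, 0.0]
force: [0.2, -0.1, 0.3]
grip_width: -0.001
grip_force: 0.0
```

Emit:
send_rows(
  targets=[
    {"offset":[2,3,0],"spin":0},
    {"offset":[4,6,0],"spin":0},
    {"offset":[6,9,0],"spin":0},
    {"offset":[8,12,0],"spin":0},
    {"offset":[10,15,0],"spin":0},
    {"offset":[12,18,0],"spin":-0.1},
    {"offset":[14,21,0],"spin":-0.2},
    {"offset":[16,24,0],"spin":-0.3},
  ],
)

```text
time_s: 2.43
eef_pos: [516.2, -22.6, 311.4]
ee_rot: [0.0, 1.0, -0.012, 0.0]
force: [0.6, -0.5, 0.5]
grip_width: 0.0
grip_force: 0.0
```

Emit:
send_rows(
  targets=[
    {"offset":[1,2.5,0],"spin":-0.1},
    {"offset":[2,5,0],"spin":-0.2},
    {"offset":[3,8,0],"spin":-0.3},
    {"offset":[5,11,0],"spin":-0.3},
    {"offset":[7,14,0],"spin":-0.3},
    {"offset":[9,17,0],"spin":-0.3},
    {"offset":[9,17,0],"spin":-0.3},
    {"offset":[9,17,0],"spin":-0.3},
  ],
)

```text
time_s: 3.1
eef_pos: [605.8, 146.8, 310.1]
ee_rot: [0.0, 0.987, -0.158, -0.001]
force: [0.2, -0.9, 0.1]
grip_width: 0.003
grip_force: 0.0
```

```bash
cat >> h.py <<'E'
from scipy.spatial.transform import Rotation as R
def pose():
    s=ctrl.sense();T=np.eye(4);q=s["ee_rot"];T[:3,:3]=R.from_quat([q[1],q[2],q[3],q[0]]).as_matrix();T[:3,3]=s["eef_pos"];return T
def ww(T,uv,z):
    c=ctrl.calibration("wrist");V=T@np.array(c["mount"])
    d=V[:3,:3]@np.array([(uv[0]-c["cx"])/c["fx"],(uv[1]-c["cy"])/c["fy"],1.]);o=V[:3,3]
    return o+d*(z-o[2])/d[2]
Z=dict(stand=0,spout=78,funnel=138,chute_side=95,cover_pin=147,cover_tip=147,tin_empty=0,tin_pins=0,tin_bushings=0)
def look(name,qs):
    T=pose();p,d=ctrl.capture("wrist");cv2.imwrite(f"pics/{name}.png",p[:,:,::-1]);np.save(name+"T.npy",T);np.save(name+"d.npy",d)
    for q in qs:
        print(q,[(np.round(r["uv"]).tolist(),round(r["conf"],2),ww(T,r["uv"],Z[q]).round(1).tolist()) for r in ctrl.place_of("wrist",q)[:3]])
E
python3 - <<'E'
from h import *
look("w1",Z)
s=ctrl.sense();print(s["time_s"],s["eef_pos"],s["joints"],s["ee_rot"],s["force"],s["grip_width"]);print(ctrl.calibration("wrist"))
E
```

```text
stand [([300.0, 166.0], 0.88, [547.5, 102.6, 0.0]), ([271.0, 125.0], 0.38, [613.4, 123.9, 0.0])]
spout [([229.0, 24.0], 0.95, [735.6, 133.2, 78.0]), ([142.0, 317.0], 0.2, [434.6, 363.3, 78.0])]
funnel [([316.0, 203.0], 0.76, [546.1, 103.6, 138.0]), ([306.0, 17.0], 0.41, [712.3, 68.1, 138.0])]
chute_side [([252.0, 70.0], 0.95, [686.1, 124.9, 95.0]), ([297.0, 169.0], 0.54, [573.2, 109.9, 95.0])]
cover_pin [([345.0, 254.0], 0.84, [486.7, 90.5, 147.0])]
cover_tip [([271.0, 127.0], 0.61, [634.3, 123.8, 147.0])]
tin_empty [([445.0, 160.0], 0.83, [492.9, -90.4, 0.0])]
tin_pins [([400.0, 52.0], 0.6, [650.0, -57.1, 0.0])]
tin_bushings [([184.0, 76.0], 0.6, [707.5, 209.5, 0.0]), ([399.0, 53.0], 0.27, [648.9, -55.4, 0.0]), ([256.0, 73.0], 0.16, [681.6, 121.4, 0.0])]
3.6 [605.40390797 145.19816513 311.57911964] [ 4.74843442e-02  5.05484823e-01  1.01367589e+00 -7.46594203e-06
  1.62203563e+00  1.93797233e+00] [-3.71419201e-05  9.87251784e-01 -1.59166189e-01  1.94680173e-04] [-0.487984   -0.16959042 -0.59516201] -0.001005153279239969
{'fx': 338.27763606400725, 'fy': 338.27763606400725, 'cx': 256.03356264638035, 'cy': 184.3680010845187, 'mount': array([[ 6.32789581e-04, -9.49541751e-01, -3.13640021e-01,
         8.11595294e+01],
       [ 9.99999210e-01,  2.60257433e-04,  1.22963830e-03,
        -8.17749690e-01],
       [-1.08596576e-03, -3.13640551e-01,  9.49541166e-01,
        -1.43019056e+02],
       [ 0.00000000e+00,  0.00000000e+00,  0.00000000e+00,
         1.00000000e+00]])}
```

View pics/w1.png

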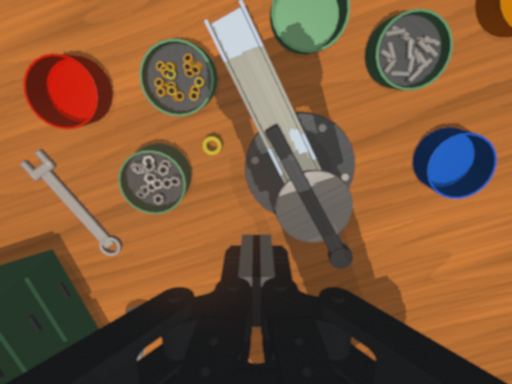

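Wrist view: the chute runs from (300,180) to (230,15) and the empty green tin is at (309,15), half out of frame. The cover arm runs from (340,255) to (272,130), so it is practically shut. I'll move forward and to the left of the chute for a full view of the tin.

Emit:
send_rows(
  targets=[
    {"offset":[2.5,1,-1],"spin":0},
    {"offset":[5,2,-2],"spin":0},
    {"offset":[7.5,2.8,-3],"spin":0},
    {"offset":[7.5,2.8,-4],"spin":0},
    {"offset":[7.5,2.8,-4],"spin":0},
    {"offset":[7.5,2.8,-4],"spin":0},
  ],
)

```text
time_s: 4.1
eef_pos: [680.2, 173.4, 271.0]
ee_rot: [0.0, 0.987, -0.159, -0.001]
force: [0.6, 0.7, 0.3]
grip_width: -0.003
grip_force: 0.0
```

Run:
```python
from h import *
print(ctrl.sense()["eef_pos"])
look("w2",["spout","chute_side","tin_empty","tin_pins","tin_bushings","cover_tip"])
p=cv2.imread("pics/w2.png");d=np.load("w2d.npy");T=np.load("w2T.npy")
c=ctrl.calibration("wrist");V=T@c["mount"]
v,u=np.mgrid[:384,:512];P=np.stack([(u-c["cx"])/c["fx"]*d,(v-c["cy"])/c["fy"]*d,d],-1)@V[:3,:3].T+V[:3,3]
np.save("w2P.npy",P)
hsv=cv2.cvtColor(p,cv2.COLOR_BGR2HSV)
m=(hsv[...,0]>45)&(hsv[...,0]<85)&(hsv[...,1]>60)&(P[...,2]>40)&(P[...,2]<50)
n,l,st,ce=cv2.connectedComponentsWithStats(cv2.dilate(m.astype(np.uint8),np.ones((5,5))))
for i in range(1,n):
    q=P[(l==i)&m][:,:2]
    if len(q)<40: continue
    A=np.c_[2*q,np.ones(len(q))];s=np.linalg.lstsq(A,(q**2).sum(1),rcond=None)[0]
    print("rim",len(q),ce[i].round(),s[:2].round(1),np.sqrt(s[2]+s[:2]@s[:2]).round(1))
```

```text
[680.19724637 173.41034513 270.99529598]
spout [([282.0, 89.0], 0.73, [735.3, 129.4, 78.0])]
chute_side [([303.0, 141.0], 0.73, [684.3, 125.3, 95.0]), ([193.0, 222.0], 0.24, [638.2, 256.2, 95.0])]
tin_empty [([489.0, 209.0], 0.59, [498.0, -90.7, 0.0])]
tin_pins []
tin_bushings [([219.0, 129.0], 0.9, [708.7, 212.0, 0.0])]
cover_tip [([329.0, 206.0], 0.68, [635.7, 123.3, 147.0])]
rim 143 [90. 19.] [857.7 286.5] 9.5
rim 300 [193.  22.] [976.1 179.3] 161.7
rim 814 [359.  68.] [725.7  46.3] 40.8
rim 908 [466. 108.] [650.3 -53.3] 41.0
rim 491 [217. 136.] [705.7 210.7] 40.9
rim 472 [188. 239.] [598.2 288.3] 40.9
rim 407 [ 45. 331.] [505.2 533.6] 46.3
```

View pics/w2.png

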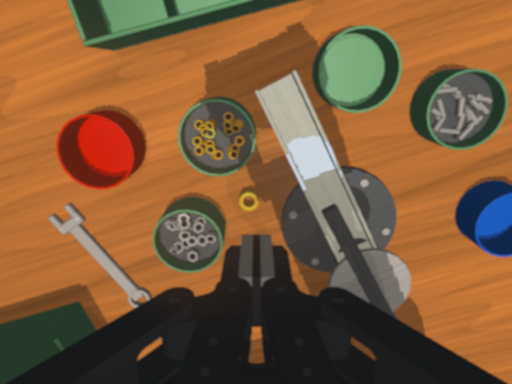

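All the tins are now in view. The empty one is at pixel (357,68), centre (726,46), and the chute's outlet is at (280,85). Next I descend to the left of the chute.

Emit:
send_rows(
  targets=[
    {"offset":[0.3,0,-3],"spin":0},
    {"offset":[0.5,0,-6],"spin":0},
    {"offset":[0.5,0,-9],"spin":0},
    {"offset":[0.5,0,-12],"spin":0},
    {"offset":[0.5,0,-15],"spin":0},
    {"offset":[0.5,0,-17.5],"spin":0},
    {"offset":[0.5,0,-18.2],"spin":0},
    {"offset":[0.5,0,-18.2],"spin":0},
  ],
)

```text
time_s: 5.12
eef_pos: [684.7, 173.4, 87.7]
ee_rot: [0.0, 0.987, -0.159, -0.002]
force: [-0.8, 0.1, 0.7]
grip_width: 0.001
grip_force: 0.0
```

Emit:
send_rows(
  targets=[
    {"offset":[0,-0.8,0],"spin":0},
    {"offset":[0,-1.6,0],"spin":0},
    {"offset":[0,-2.4,0],"spin":0},
    {"offset":[0,-3.2,0],"spin":0},
    {"offset":[0,-4.0,0],"spin":0},
    {"offset":[0,-4.6,0],"spin":0},
    {"offset":[0,-5,0],"spin":0},
    {"offset":[0,-5,0],"spin":0},
  ],
)

```text
time_s: 5.78
eef_pos: [685.5, 122.4, 89.4]
ee_rot: [0.0, 0.987, -0.159, -0.0]
force: [0.1, -1.0, 0.1]
grip_width: -0.005
grip_force: 0.0
```

```bash
cat > m.py <<'E'
from h import *
import sys
n=sys.argv[1]
look(n,["spout","chute_side","cover_tip"])
p,d=ctrl.capture("top");cv2.imwrite(f"pics/{n}t.png",p[:,:,::-1])
for q in["spout","chute_side","cover_tip"]:print("top",q,[(round(r["conf"],2),w("top",r["uv"],Z[q]).round(1).tolist()) for r in ctrl.place_of("top",q)[:1]])
s=ctrl.sense();print(s["time_s"],s["eef_pos"].round(1),s["force"].round(1))
E
python3 m.py w3
```

```text
spout [([306.0, 122.0], 0.59, [735.4, 82.5, 78.0])]
chute_side [([333.0, 241.0], 0.97, [683.1, 87.0, 95.0])]
cover_tip []
top spout [(0.65, [312.2, -327.7, 78.0])]
top chute_side [(0.59, [531.3, -407.9, 95.0])]
top cover_tip []
6.1833 [685.4 123.8  89.2] [-0.2  0.1  0.2]
```

View pics/w3.png

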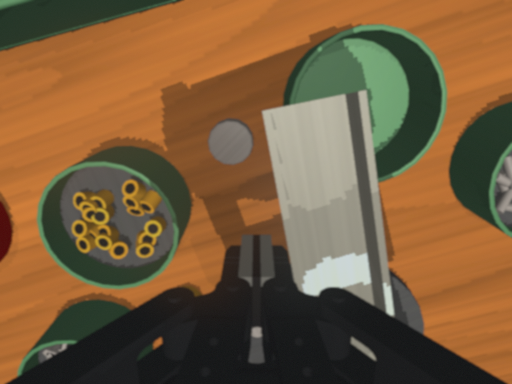

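The chute has swung partway; its outlet at (315,105) is now at the tin's left edge. I'll carry on slowly.

Emit:
send_rows(
  targets=[
    {"offset":[0,-0.4,0],"spin":0},
    {"offset":[0,-0.8,0],"spin":0},
    {"offset":[0,-1.2,0],"spin":0},
    {"offset":[0,-1.5,0],"spin":0},
    {"offset":[0,-1.7,0],"spin":0},
    {"offset":[0,-1.9,0],"spin":0},
    {"offset":[0,-2,0],"spin":0},
    {"offset":[0,-2,0],"spin":0},
  ],
)

```text
time_s: 6.85
eef_pos: [685.5, 103.3, 89.3]
ee_rot: [0.0, 0.987, -0.159, 0.0]
force: [0.6, 0.2, -0.4]
grip_width: -0.0
grip_force: 0.0
```

```bash
python3 m.py w4 | grep -v top
```

```text
spout [([322.0, 130.0], 0.97, [730.0, 57.5, 78.0])]
chute_side [([330.0, 246.0], 0.63, [681.4, 70.1, 95.0])]
cover_tip []
7.25 [685.5 103.6  89.3] [-0.4 -0.2  0.7]
```

View pics/w4.png

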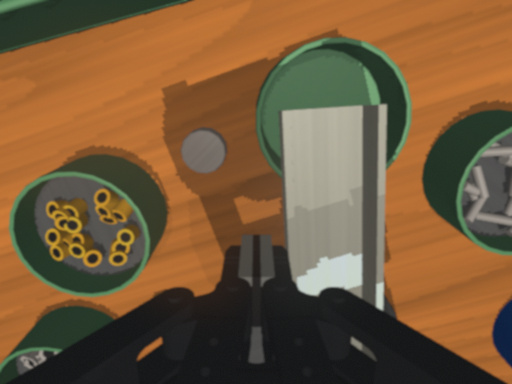

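The outlet is nearly there: its end edge is at (282..387,108) and the tin's rim is centred at about (334,110). I'll compare the two in this one picture before the last push.

```bash
cat > r.py <<'E'
from h import *
import sys
n=sys.argv[1]
p=cv2.imread(f"pics/{n}.png");d=np.load(n+"d.npy");T=np.load(n+"T.npy")
c=ctrl.calibration("wrist");V=T@c["mount"]
v,u=np.mgrid[:384,:512];P=np.stack([(u-c["cx"])/c["fx"]*d,(v-c["cy"])/c["fy"]*d,d],-1)@V[:3,:3].T+V[:3,3]
hsv=cv2.cvtColor(p,cv2.COLOR_BGR2HSV)
m=(hsv[...,0]>45)&(hsv[...,0]<85)&(hsv[...,1]>60)&(P[...,2]>41)&(P[...,2]<49)
m&=np.hypot(P[...,0]-726,P[...,1]-46)<60
q=P[m][:,:2];s=np.linalg.lstsq(np.c_[2*q,np.ones(len(q))],(q**2).sum(1),rcond=None)[0]
t=s[:2];print("rim",len(q),t.round(1),np.sqrt(s[2]+t@t).round(1))
# chute: aluminium points 70..115 mm high, low saturation, beyond 120 mm of the spindle
O=np.array([547.,103.]);r=P[...,:2]-O
rr=np.hypot(r[...,0],r[...,1])
m=(hsv[...,1]<60)&(P[...,2]>66)&(P[...,2]<112)&(rr>145)&(rr<200)&(r[...,0]>0)
q=P[m]
(cx,cy),(a,b),ang=cv2.minAreaRect(q[:,:2].astype(np.float32));print("rect",(round(cx,1),round(cy,1)),a,b,ang)
for lo in(145,160,175,187):
    k=(rr[m]>=lo)&(rr[m]<lo+12);th=np.arctan2(q[k][:,1]-O[1],q[k][:,0]-O[0]);print(lo,k.sum(),"edges",np.percentile(th,[1,99]).round(3),"mid",np.percentile(th,[1,99]).mean().round(3))
print("tin angle",np.arctan2(*(t-O)[::-1]).round(3),np.hypot(*(t-O)).round(1))
E
python3 r.py w4
```

```text
rim 2145 [725.8  46.3] 40.7
rect (714.6, 71.7) 62.043479919433594 58.17226028442383 75.82894134521484
145 3018 edges [-0.373  0.021] mid -0.176
160 2663 edges [-0.361 -0.123] mid -0.242
175 2872 edges [-0.354 -0.134] mid -0.244
187 2966 edges [-0.349 -0.142] mid -0.245
tin angle -0.307 187.5
```

Emit:
send_rows(
  targets=[
    {"offset":[0,-0.2,0],"spin":0},
    {"offset":[0,-0.4,0],"spin":0},
    {"offset":[0,-0.55,0],"spin":0},
    {"offset":[0,-0.7,0],"spin":0},
    {"offset":[0,-0.8,0],"spin":0},
    {"offset":[0,-0.85,0],"spin":0},
    {"offset":[0,-0.85,0],"spin":0},
  ],
)

```text
time_s: 7.83
eef_pos: [685.5, 94.9, 89.3]
ee_rot: [0.0, 0.987, -0.159, 0.0]
force: [0.8, -0.0, -0.3]
grip_width: -0.001
grip_force: 0.0
```

```bash
python3 m.py w5 | grep -v top; python3 r.py w5
```

```text
spout []
chute_side [([332.0, 248.0], 0.73, [679.9, 60.8, 95.0])]
cover_tip []
8.2333 [685.5  95.   89.3] [-0.9  0.6  0. ]
rim 1752 [725.9  46.3] 40.6
rect (712.6, 62.2) 62.07292175292969 57.74395751953125 72.79950714111328
145 3042 edges [-0.429 -0.035] mid -0.232
160 2660 edges [-0.419 -0.18 ] mid -0.299
175 2842 edges [-0.41 -0.19] mid -0.3
187 2967 edges [-0.405 -0.198] mid -0.301
tin angle -0.307 187.7
```

Emit:
send_rows(
  targets=[
    {"offset":[0,-0.1,0],"spin":0},
    {"offset":[0,-0.1,0],"spin":0},
    {"offset":[0,1.5,0],"spin":0},
    {"offset":[0,3,0],"spin":0},
    {"offset":[0,3,3],"spin":0},
    {"offset":[0,3,6.5],"spin":0},
    {"offset":[0,3,10],"spin":0},
    {"offset":[0,3,13],"spin":0},
  ],
)

```text
time_s: 8.9
eef_pos: [685.3, 127.0, 222.0]
ee_rot: [-0.0, 0.987, -0.158, 0.001]
force: [0.6, 0.1, 0.4]
grip_width: 0.004
grip_force: 0.0
```

Emit:
send_rows(
  targets=[
    {"offset":[-2,-2.5,2],"spin":0},
    {"offset":[-4,-5,2],"spin":0},
    {"offset":[-6,-7,2],"spin":0},
    {"offset":[-6.5,-7,2],"spin":0},
    {"offset":[-6.5,-7,2],"spin":0},
    {"offset":[-6.5,-7,2],"spin":0},
  ],
)

```text
time_s: 9.4
eef_pos: [620.8, 56.4, 239.6]
ee_rot: [-0.0, 0.987, -0.158, 0.0]
force: [0.2, -0.1, 0.4]
grip_width: -0.0
grip_force: 0.0
```

```bash
python3 m.py w6 | grep -v top; python3 r.py w6
```

```text
spout [([228.0, 43.0], 0.88, [727.7, 45.9, 78.0])]
chute_side [([230.0, 104.0], 0.85, [681.0, 59.8, 95.0])]
cover_tip [([163.0, 199.0], 0.7, [635.2, 124.9, 147.0])]
9.8 [620.7  55.3 239.1] [ 0.1  0.3 -0.4]
rim 664 [725.2  45.7] 40.6
rect (710.2, 50.9) 39.67081832885742 55.401405334472656 71.68334197998047
145 749 edges [-0.439 -0.18 ] mid -0.309
160 776 edges [-0.428 -0.191] mid -0.309
175 803 edges [-0.419 -0.202] mid -0.311
187 786 edges [-0.413 -0.21 ] mid -0.312
tin angle -0.311 187.2
```

View pics/w6.png

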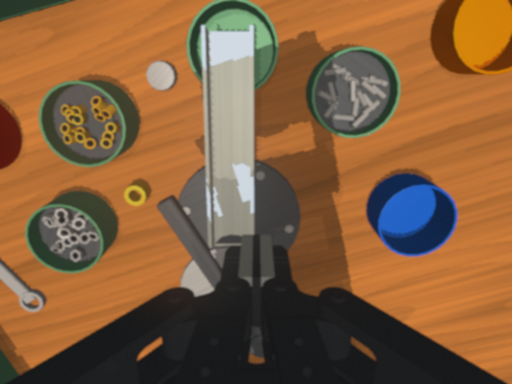

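The chute's outlet at (230,45) is centred over the empty tin at (233,45) to about 1 mm. The cover arm runs from (168,203) to (210,275), with the fingers to its right. I'll descend and sweep the arm round.

Emit:
send_rows(
  targets=[
    {"offset":[0,0,-3],"spin":0},
    {"offset":[0,0,-6],"spin":0},
    {"offset":[0,0,-8.5],"spin":0},
    {"offset":[0,0,-10],"spin":0},
    {"offset":[0,0,-10.1],"spin":0},
    {"offset":[0,1,-10.1],"spin":0},
    {"offset":[0,2,-10.1],"spin":0},
    {"offset":[0,3,-10.1],"spin":0},
  ],
)

```text
time_s: 10.47
eef_pos: [621.1, 86.3, 140.0]
ee_rot: [-0.0, 0.987, -0.159, 0.001]
force: [-0.4, 0.6, 0.0]
grip_width: -0.004
grip_force: 0.0
```

Emit:
send_rows(
  targets=[
    {"offset":[-0.1,1,0],"spin":0},
    {"offset":[-0.3,2,0],"spin":0},
    {"offset":[-0.6,3,0],"spin":0},
    {"offset":[-0.9,4,0],"spin":0},
    {"offset":[-1.4,5,0],"spin":0},
    {"offset":[-2,6,0],"spin":0},
    {"offset":[-2.6,7,0],"spin":0},
    {"offset":[-3.2,7.8,0],"spin":0},
  ],
)

```text
time_s: 11.13
eef_pos: [587.6, 164.2, 138.3]
ee_rot: [0.0, 0.987, -0.159, -0.0]
force: [0.5, -1.1, 0.5]
grip_width: -0.0
grip_force: 0.5
```

Emit:
send_rows(
  targets=[
    {"offset":[-0.8,0.8,0],"spin":0},
    {"offset":[-1.6,1.6,0],"spin":0},
    {"offset":[-2.4,2.3,0],"spin":0},
    {"offset":[-3.3,2.9,0],"spin":0},
    {"offset":[-4.2,3.4,0],"spin":0},
    {"offset":[-5.1,3.9,0],"spin":0},
    {"offset":[-6,4.3,0],"spin":0},
    {"offset":[-6,4.3,0],"spin":0},
  ],
)

```text
time_s: 11.8
eef_pos: [526.8, 207.0, 138.4]
ee_rot: [-0.0, 0.987, -0.158, -0.0]
force: [0.8, -0.7, 0.4]
grip_width: -0.001
grip_force: 0.0
```

```bash
python3 m.py w7
```

```text
spout [([189.0, 306.0], 0.47, [468.0, 277.6, 78.0])]
chute_side []
cover_tip [([192.0, 304.0], 0.85, [514.5, 243.5, 147.0])]
top spout [(0.65, [722.4, 44.4, 78.0])]
top chute_side [(0.9, [678.8, 61.2, 95.0])]
top cover_tip []
12.2 [528.7 205.9 138.1] [0.4 0.2 0.2]
```

View pics/w7t.png

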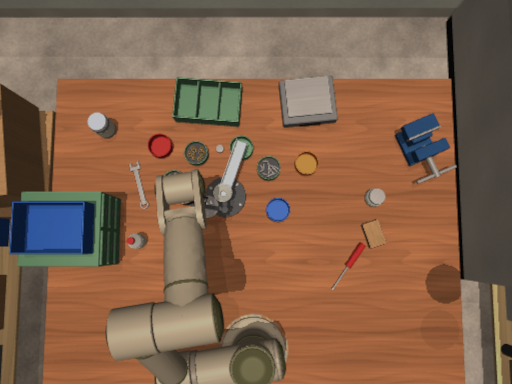

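Top view: the chute is still over the empty tin at (241,148), and the cover is about 0.3 rad short of its stop. I'll go on gently, watching the force.

Emit:
send_rows(
  targets=[
    {"offset":[-0.7,0.2,0],"spin":0},
    {"offset":[-1.4,0.4,0],"spin":0},
    {"offset":[-2,0.5,0],"spin":0},
    {"offset":[-2.6,0.6,0],"spin":0},
    {"offset":[-3,0.7,0],"spin":0},
    {"offset":[-3.4,0.8,0],"spin":0},
    {"offset":[-3.6,0.8,0],"spin":0},
    {"offset":[-3.6,0.8,0],"spin":0},
  ],
)

```text
time_s: 12.87
eef_pos: [496.8, 213.2, 139.0]
ee_rot: [-0.001, 0.987, -0.159, 0.006]
force: [24.5, -3.7, -12.4]
grip_width: 0.003
grip_force: 11.9
```

Emit:
send_rows(
  targets=[
    {"offset":[-0.15,0,0],"spin":0},
    {"offset":[-0.3,0,0],"spin":0},
    {"offset":[-0.3,0,0],"spin":0},
  ],
)

```text
time_s: 13.12
eef_pos: [496.4, 213.2, 139.3]
ee_rot: [-0.002, 0.987, -0.159, 0.009]
force: [37.7, -2.8, -18.8]
grip_width: -0.004
grip_force: 18.5
```

The cover is hard against its stop. I'll back off and lift.

Emit:
send_rows(
  targets=[
    {"offset":[0.6,0,0],"spin":0},
    {"offset":[1.2,0,0],"spin":0},
    {"offset":[2.2,0.5,0],"spin":0},
    {"offset":[3,1,1],"spin":0},
    {"offset":[3,1,4],"spin":0},
    {"offset":[3,1,7],"spin":0},
    {"offset":[3,1,10.5],"spin":0},
    {"offset":[3,1,14],"spin":0},
  ],
)

```text
time_s: 13.78
eef_pos: [518.6, 224.2, 279.6]
ee_rot: [0.0, 0.987, -0.159, -0.001]
force: [-0.2, -0.5, -0.8]
grip_width: 0.003
grip_force: 0.0
```

Emit:
send_rows(
  targets=[
    {"offset":[-2.5,-2,1],"spin":0},
    {"offset":[-5,-4,2],"spin":0},
    {"offset":[-7.5,-6,3],"spin":0},
    {"offset":[-10,-8,4],"spin":0},
    {"offset":[-12.5,-10,5],"spin":0},
    {"offset":[-13,-11,5],"spin":0},
    {"offset":[-13,-11,5],"spin":0},
  ],
)

```text
time_s: 14.37
eef_pos: [388.2, 113.1, 329.2]
ee_rot: [-0.0, 0.987, -0.16, 0.001]
force: [-0.0, 0.4, -0.1]
grip_width: -0.003
grip_force: 0.0
```

```bash
python3 m.py w8; python3 r.py w8
```

```text
spout []
chute_side []
cover_tip [([94.0, 116.0], 0.82, [476.7, 246.0, 147.0]), ([61.0, 204.0], 0.7, [407.3, 319.1, 147.0])]
top spout [(0.57, [729.7, 40.5, 78.0])]
top chute_side [(0.72, [683.1, 70.4, 95.0])]
top cover_tip [(0.8, [474.5, 240.4, 147.0])]
14.7667 [389.7 114.4 327.9] [-0.3  0.8 -0.7]
rim 0 [0. 0.] 0.0
rect (0.0, 0.0) 0.0 0.0 0.0Traceback (most recent call last):
  File "r.py", line 19, in <module>
    k=(rr[m]>=lo)&(rr[m]<lo+12);th=np.arctan2(q[k][:,1]-O[1],q[k][:,0]-O[0]);print(lo,k.sum(),"edges",np.percentile(th,[1,99]).round(3),"mid",np.percentile(th,[1,99]).mean().round(3))
                                                                                                      ~~~~~~~~~~~~~^^^^^^^^^^^
    return _quantile_unchecked(
        a, q, axis, out, overwrite_input, method, keepdims, weights)
    return _ureduce(a,
                    func=_quantile_ureduce_func,
    ...<5 lines>...
                    overwrite_input=overwrite_input,
                    method=method)
    r = func(a, **kwargs)
    result = _quantile(arr,
                       quantiles=q,
    ...<2 lines>...
                       out=out,
                       weights=wgt)
    slices_having_nans = np.isnan(arr[-1, ...])
                                  ~~~^^^^^^^^^
IndexError: index -1 is out of bounds for axis 0 with size 0
```

View pics/w8.png

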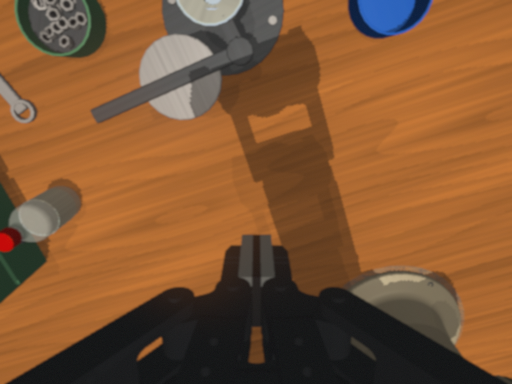

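The cover is swung clear of the funnel, with its arm from (240,50) to (95,116) at about 1.64 rad in the world frame. The tins give a stand yaw of about 0.15, so the stop should be at 1.65, which fits. One last numeric check of the chute follows.

Emit:
send_rows(
  targets=[
    {"offset":[3,-1,0],"spin":0},
    {"offset":[6,-2,0],"spin":0},
    {"offset":[9,-3,0],"spin":0},
    {"offset":[12,-4,0],"spin":0},
    {"offset":[15,-5,0],"spin":0},
    {"offset":[18,-6,0],"spin":0},
    {"offset":[20,-6,0],"spin":0},
    {"offset":[20,-6,0],"spin":0},
  ],
)

```text
time_s: 15.43
eef_pos: [592.0, 53.4, 325.9]
ee_rot: [0.0, 0.987, -0.159, -0.001]
force: [-1.4, 0.6, -1.0]
grip_width: 0.003
grip_force: 0.0
```

```bash
python3 m.py w9; python3 r.py w9
python3 - <<'E'
from h import *
d=np.load("w8d.npy");T=np.load("w8T.npy");p=cv2.imread("pics/w8.png")
c=ctrl.calibration("wrist");V=T@c["mount"];v,u=np.mgrid[:384,:512]
P=np.stack([(u-c["cx"])/c["fx"]*d,(v-c["cy"])/c["fy"]*d,d],-1)@V[:3,:3].T+V[:3,3]
m=(P[...,2]>138)&(P[...,2]<158)&(p.max(2)<110)&(v<130)&(u<225)
vx,vy,x,y=cv2.fitLine(P[m][:,:2].astype(np.float32),cv2.DIST_HUBER,0,.01,.01).ravel()
print(m.sum(),np.arctan2(abs(vy),vx*np.sign(vy)))
E
```

```text
spout [([225.0, 23.0], 0.97, [726.2, 43.9, 78.0])]
chute_side [([225.0, 71.0], 0.86, [680.0, 58.8, 95.0]), ([322.0, 67.0], 0.69, [652.4, -38.6, 95.0])]
cover_tip [([129.0, 305.0], 0.77, [475.9, 244.7, 147.0]), ([227.0, 35.0], 0.58, [706.2, 42.4, 147.0])]
top spout []
top chute_side []
top cover_tip [(0.61, [544.3, 103.9, 147.0])]
15.8333 [589.   54.3 328.9] [ 0.7 -1.   0.1]
rim 289 [724.7  45.6] 40.7
rect (710.3, 50.4) 40.1727180480957 54.79669952392578 71.91678619384766
145 492 edges [-0.444 -0.18 ] mid -0.312
160 498 edges [-0.434 -0.194] mid -0.314
175 513 edges [-0.423 -0.203] mid -0.313
187 496 edges [-0.416 -0.21 ] mid -0.313
tin angle -0.313 186.8
2338 1.6369826
```

```bash
python3 -c "
from rig import ctrl
print(ctrl.finish_job())"
```

```text
the job is handed in; nothing more can be done
None
```

The job is handed in: the chute's outlet is over the middle of the empty tin, 1 to 3 mm off by the last measurements. The funnel's cover was pushed until it stopped dead, with its arm at about 1.64 rad against an expected stop near 1.65, and only the chute and cover were pushed.

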